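# Pack the polishing stones and snap the travel case shut

### The job

Pack the polishing stones into the black travel case: squeeze the two tabs on top of the keeper's clear hood together to release it, lift it off and set it aside, put every stone from the keeper into a pocket of the case, one stone to a pocket, then lay the loose grey cover on the case and press down each corner until all four clips have snapped home and the cover sits flush. Also clip the hood back on the emptied keeper, fully down. Do not knock over the oil bottle or push the tape roll away.

Things in the scene. Friction and masses are not known exactly. Their poses are not given: they have to be found in the camera images.
- keeper: stone keeper, fixed: dark wooden base plate 78 (x) x 152 (y) x 6 mm; origin at the centre of its underside, z up. The stones stand on it in a row along its y axis. An 18 mm high steel catch stands at the middle of each long side (x = +-29 to +-36 mm) and a strip 11 mm high at each end (y = +-68 to +-72 mm)
- hood: clear hood, open below, 44 (x) x 132 (y) x 30 mm, 0.1 kg, loose, at the start clipped on the keeper, y along its y, origin 6 mm up; origin at the centre of its lower edge, z up. Its black legs (64 mm over the hooks) hook under the keeper's catches and let go once both tabs are pressed in 3 mm; keep squeezing while lifting, and when putting it back until it is right down (2 mm play each way; either way round)
- hood_grip (a point): point midway between the hood's two squeeze tabs, 44 mm above its lower edge; axes as the hood. The black tabs face each other across the hood's x axis, each 4 mm thick, 24 mm wide (y), from 31 to 55 mm above the lower edge. 40 mm over their outer faces at rest; pressed together each travels 4.5 mm to a stop (31 mm over the faces) against a spring of 2.5 to 5 N
- stone_a_mid (a point): centre of a polishing stone, a brown cube of about 22 mm (plain, near the -y end of the keeper), 22 g, loose, at the start standing on the keeper under the hood, 42 mm from its neighbour; may be absent. Axes along its edges
- stone_b_mid (a point): centre of a polishing stone, a brown cube of about 22 mm (with a dark square mark, near the middle), 22 g, loose, at the start standing on the keeper under the hood, 42 mm from its neighbour; may be absent. Axes along its edges
- stone_c_mid (a point): centre of a polishing stone, a brown cube of about 22 mm (plain, near the +y end of the keeper), 22 g, loose, at the start standing on the keeper under the hood, 42 mm from its neighbour; may be absent. Axes along its edges
- case: travel case, fixed: black base 88 (x) x 127 (y; 140 over the end ribs) x 14 mm, with an upright guide 40 mm wide and 28 mm high in the middle of each end that centres the cover; origin at the centre of its underside, z up. In its flat top three square pockets 32 x 32 mm in a row along y, centres at (0, -35), (0, 0), (0, 35) mm, floors 7 mm above the bench, so stones stand out. Two sprung clip noses on each end face, x = +-34 mm
- cover: grey snap-fit cover, loose on the bench, upright on the feet of its four tongues; origin at its centre at foot level, z up. Hollow, 88 (x) x 142 (y) mm, flat top 33 mm and handle ridge to 49 mm above the feet, 0.1 kg. Goes on the case y along y, either way round, tongues outside the end faces. Laid on, it rests on the clips with its feet 9 mm above the bench; home: 1 mm
- cover_grip (a point): centre of the cover's handle ridge, 22 mm wide (x) x 60 mm long (y) x 16 mm high, 41 mm above the feet; axes as the cover. About 50 mm above the bench when laid loosely on the case, 42 mm when fully home
- cover_corner1 (a point): press point on the cover's flat top at its corner x = -34, y = -61 mm (a thin round pad of 12 mm) over one clip; 42 mm above the bench or so while the cover lies loosely on the case, 34 mm with this corner snapped home; it may rise while the opposite corner goes down. About 6 to 12 N press it home, then it stops hard
- cover_corner2 (a point): press point on the cover's flat top at its corner x = +34, y = -61 mm (a thin round pad of 12 mm) over one clip; 42 mm above the bench or so while the cover lies loosely on the case, 34 mm with this corner snapped home; it may rise while the opposite corner goes down. About 6 to 12 N press it home, then it stops hard
- cover_corner3 (a point): press point on the cover's flat top at its corner x = -34, y = +61 mm (a thin round pad of 12 mm) over one clip; 42 mm above the bench or so while the cover lies loosely on the case, 34 mm with this corner snapped home; it may rise while the opposite corner goes down. About 6 to 12 N press it home, then it stops hard
- cover_corner4 (a point): press point on the cover's flat top at its corner x = +34, y = +61 mm (a thin round pad of 12 mm) over one clip; 42 mm above the bench or so while the cover lies loosely on the case, 34 mm with this corner snapped home; it may rise while the opposite corner goes down. About 6 to 12 N press it home, then it stops hard
- oil_bottle: oil bottle, 80 mm wide, 200 mm high with its thin spout, stands loose at the back left; origin at the centre of its underside, z up
- tape_roll: roll of clear tape, 75 mm across, 25 mm high, lies loose at the back right; origin at the centre of its underside

How it is judged:
By the outcome, as a careful person would: the job done as asked, in the order asked, and still so for the second after the job is handed in, with the robot touching nothing.
Of stone_a, stone_b, stone_c only 2 to 3 are there at a start; the rules pass over those that are not, and their reading is None.
At some moment in a run one of cover may be knocked a few centimetres aside while the robot is not near it.
Once in a run the grip may slacken for a moment while it holds something.
It also fails if it takes over 208 s, if anything falls off the work surface, if the arm or the gripper's body presses on something with over 40 N, if the wrist force passes 120 N, or if a joint passes its speed limit or range.

### The arm

A 6-joint arm with a two-finger parallel gripper is mounted at the origin on a cart in front of the work surface, level with it; the furniture and walls round the work are solid. World frame = base frame: x ahead of the robot, y to its left, z up, the work surface at z = 0. Lengths are in m, angles in rad, forces in N, time in s.
With the tool pointing down it reaches from about 0.35 to 0.85 m from the base axis. Payload 8.1 kg.
Tool frame: the origin (TCP) lies between the finger pads; the fingertips stand 14 mm ahead of it and the grasp point (between the pads) lies 5 mm behind it; z points along the fingers, y is the line along which they close (so a half turn about z gives the same grasp; the last joint's range is limited). The gripper opens to 93 mm and grips with 3 to 60 N. Pads are 15 mm wide; open, the fingers measure 128 mm over their backs; the gripper's body (75 mm by 188 mm) begins 65 mm behind the grasp point.
Start: joints at [1.264, 0.13, 1.488, -0, 1.523, -0.085], TCP at [0.132, 0.585, 0.233] pointing down, gripper open.
Joint ranges: [-2.96, 2.96], [-0.89, 2.26], [0.02, 2.5], [-1.34, 4.48], [0, 2.73], [-2.66, 2.66]. Speed limits (rad/s): [2.39, 2.39, 2.79, 3.14, 3.14, 3.14].

### API

Orientations are given as a unit quaternion [w, x, y, z].
In Python, from rig import arm gives the robot as it stands. The module is installed in compiled form; this text tells all that it offers.
- The arm moves only by the tool drive_tool, never from a script. Its argument "deltas" is a list of rows, each a list of 3 entries, a list of its own where there are three numbers: the shift along the tool's x, y, z in m, then the turn, a rotation vector about the tool's x, y, z in degrees, then the opening, from -1 (shut) to 1 (fully open). A call has 1 to 12 rows; each row is the pose to reach, as a shift and turn from the pose commanded when the call began, along the tool's axes at that moment; what a row does not reach only later rows make up. A row lasts 1/8 s, in which the tool goes at most 62.5 mm and 10.7 degrees, less where a joint would pass 70% of its speed; a pose out of reach is approached as far as the arm can. A call with a gripper value outside its range is refused whole. The fingers move at their own pace and stop on an object; "force" is the grip in N (left out, the last holds). Time passes only in rows, so rows that repeat a pose let the fingers close. It gives the time, the measured TCP pose, the force, the opening and the grip force at its end, in the units of the state.
- arm.sense(): the state, without advancing time (a new reading comes with each control period).
- arm.camera(name): name is "scene" or "top" or "wrist"; returns a dict with "img" (480x640x3 uint8, red, green, blue), "camera_matrix" (3x3 intrinsics, pixels), "k1" (the pictures are not rectified: a ray, as slopes to the right and down, at radius r is drawn at 1 + k1 r^2 times it, then the intrinsics apply), "R" (3x3) and "t" (3): a world point X has camera coordinates R X + t; the wrist camera has in their place "mount" (4x4, takes a point from camera to tool coordinates, whose origin is the TCP and whose axes are the flange's). Camera axes: x right, y down, z forward; pixel columns grow to the right and rows downward; lengths in m; the calibration is good to about 2 mm. A picture is of the moment at which its call begins: read the wrist's pose just before it. There is no depth.
- arm.job_done(): hands the job in; it is judged then, once.
Trained networks look in a picture, given as the dict that the camera call returned (one of the last four; its "shot" number tells which), for a name from the list of things; names that differ only in an ending like _2 or _b are one class to them, and where a whole thing is asked for, a point or a joint stands for the part that bears it (a point fixed in the world has none). Each returns a list of dicts, best first, with "p" (0 to 1); they miss things now and then, are a little off and sometimes report something else, mostly with a low value. They report only what shows in the picture. A call takes as long as a camera call.
- arm.find_in(picture, target): "centre" ([column, row] in pixels, amid what is visible of it).
- arm.silhouettes(picture, target): "mask" (480x640 bool, what is visible of it) and "centre" ([column, row] in pixels, amid what is visible of it).
- arm.pinpoint(picture, target): "centre" ([column, row] in pixels: a listed point, or the origin of a listed thing).
The state is a dict: "t": time; "q": joint angles; "dq": joint speeds; "tau": joint torques, N m; "eef_pos": TCP position; "tool_rot": TCP orientation; "ft_force": force on the tool from outside, world axes, zero at the start; "torque": the same for the moment, N m; "opening": opening from 0.0 (shut) to 1.0 (fully open); "gripper_force": force on a finger pad.
Only numpy, scipy, OpenCV 4.12 (cv2) and the standard library are available. Lean on these libraries where they do the work, as an engineer would, in place of code of your own. Each camera call takes 0.05 s, during which the arm holds its last target. There are 200 camera calls.

## Working session

There is one attempt and no reset: what is moved stays moved. The work goes in short steps, Python scripts to look and compute and a tool call to move; the robot and the scene stay as the last step left them, time stands still between calls to the robot, and variables do not carry over. Pictures are saved under pics/ and viewed, at most 14 in all, crops included, and the job is handed in when it is done.

Besides the shell and the picture viewer there is one more tool, called after ">>>" by a JSON object that holds its "api" and its "payload". drive_tool: Moves the arm, as the interface text tells. Its arguments: {"type":"object","properties":{"deltas":{"type":"array","items":{"type":"array"}},"force":{"type":"number"}},"required":["deltas"]}

```bash
mkdir -p pics
cat > h.py <<'E'
import numpy as np, cv2
from scipy.spatial.transform import Rotation as Ro
from rig import arm
def pose():
    s=arm.sense(); q=s["tool_rot"]; return np.array(s["eef_pos"]),Ro.from_quat([q[1],q[2],q[3],q[0]]).as_matrix(),s
def shot(n):
    p,R,s=pose(); c=arm.camera(n)
    if "mount" in c:
        M=np.array(c["mount"]); Rc=R@M[:3,:3]; o=R@M[:3,3]+p
    else:
        Rc=np.array(c["R"]).T; o=-Rc@np.array(c["t"])
    c["_R"],c["_o"]=Rc,o; return c
def world(c,px,z):
    d=cv2.undistortPoints(np.array([[px]],float),np.array(c["camera_matrix"]),np.array([c["k1"],0,0,0,0.]))[0,0]
    v=c["_R"]@np.array([d[0],d[1],1]); return c["_o"]+v*(z-c["_o"][2])/v[2]
def proj(c,X):
    x=c["_R"].T@(np.array(X)-c["_o"]); 
    return cv2.projectPoints(x[None],np.zeros(3),np.zeros(3),np.array(c["camera_matrix"]),np.array([c["k1"],0,0,0,0.]))[0][0,0]
def save(c,n): cv2.imwrite("pics/"+n+".png",np.ascontiguousarray(c["img"][:,:,::-1]))
def pts(c,names,zs):
    for n,z in zip(names,zs):
        for d in arm.pinpoint(c,n)[:3]: print(n,round(d["p"],2),np.round(d["centre"]),np.round(world(c,d["centre"],z),4))
E
python3 - <<'E'
from h import *
p,R,s=pose(); print(p,R.round(3),s["t"],s["opening"])
for n in("scene","top"):
    c=shot(n); save(c,n+"0"); print(n,c["_o"].round(3))
    pts(c,["keeper","hood","hood_grip","stone_a_mid","case","cover","cover_grip","cover_corner1","oil_bottle","tape_roll"],[0,.006,.05,.017,0,0,.041,.033,0,0])
E
```

```text
[0.13181425 0.58479539 0.23159249] [[-0.976  0.22  -0.001]
 [ 0.22   0.976 -0.002]
 [ 0.    -0.002 -1.   ]] 0.0 1.0036247823575326
scene [-0.101 -0.47   1.077]
keeper 0.88 [308. 289.] [ 0.4728 -0.0219  0.    ]
hood 0.74 [306. 282.] [ 0.4818 -0.009   0.006 ]
hood_grip 0.7 [308. 273.] [ 0.4824 -0.0172  0.05  ]
case 0.67 [233. 227.] [0.5206 0.2575 0.    ]
cover 0.68 [396. 324.] [ 0.5083 -0.2467  0.    ]
cover_grip 0.68 [398. 318.] [ 0.5006 -0.2501  0.041 ]
cover_grip 0.46 [310. 283.] [ 0.4667 -0.0328  0.041 ]
cover_grip 0.35 [307. 289.] [ 0.4493 -0.0364  0.041 ]
cover_corner1 0.95 [382. 292.] [ 0.5457 -0.1834  0.033 ]
cover_corner1 0.79 [429. 325.] [ 0.5292 -0.3132  0.033 ]
cover_corner1 0.72 [412. 341.] [ 0.4714 -0.3014  0.033 ]
oil_bottle 0.82 [252. 181.] [0.6818 0.3258 0.    ]
tape_roll 0.9 [415. 256.] [ 0.7094 -0.1857  0.    ]
top [0.448 0.011 1.355]
keeper 0.88 [334. 287.] [ 0.483  -0.0201  0.    ]
hood 0.63 [336. 290.] [ 0.4774 -0.0258  0.006 ]
hood_grip 0.97 [334. 288.] [ 0.4814 -0.0196  0.05  ]
hood_grip 0.6 [460. 265.] [ 0.5254 -0.3018  0.05  ]
case 0.65 [216. 278.] [0.5108 0.253  0.    ]
cover 0.65 [430. 272.] [ 0.5135 -0.2438  0.    ]
cover 0.47 [183. 204.] [0.6847 0.3281 0.    ]
cover_grip 0.69 [432. 274.] [ 0.5078 -0.2416  0.041 ]
cover_corner1 0.97 [458. 293.] [ 0.4624 -0.2991  0.033 ]
cover_corner1 0.97 [459. 261.] [ 0.5364 -0.3051  0.033 ]
cover_corner1 0.97 [407. 258.] [ 0.5456 -0.1872  0.033 ]
oil_bottle 0.8 [183. 204.] [0.6848 0.3295 0.    ]
tape_roll 0.7 [402. 188.] [ 0.7131 -0.1856  0.    ]
```

```bash
python3 -c "
import cv2,numpy as np
" ; ls pics
```

```text
scene0.png
top0.png
```

View pics/top0.png

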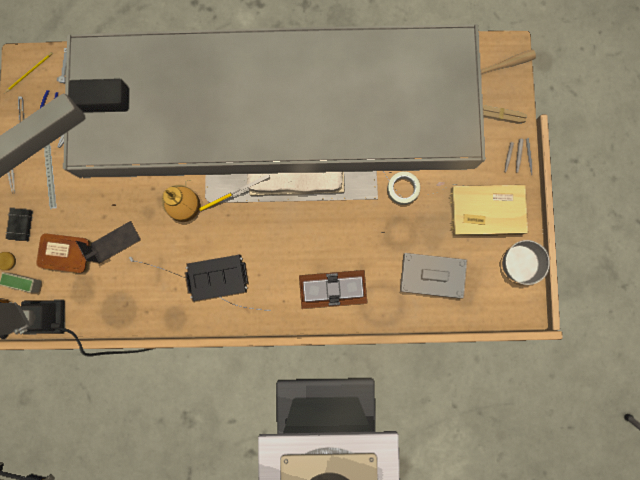

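View pics/scene0.png

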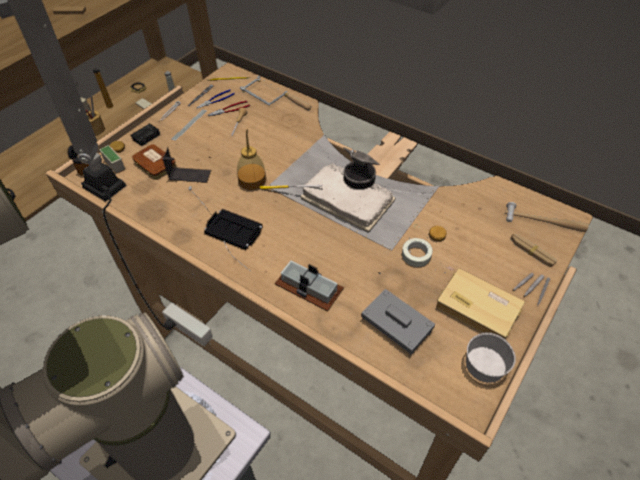

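>>> {"api": "drive_tool", "payload": {"deltas": [[[-0.475, -0.513, -0.02], [0, 0, 75], 1], [[-0.475, -0.513, -0.02], [0, 0, 75], 1], [[-0.475, -0.513, -0.02], [0, 0, 75], 1], [[-0.475, -0.513, -0.02], [0, 0, 75], 1], [[-0.475, -0.513, -0.02], [0, 0, 75], 1], [[-0.475, -0.513, -0.02], [0, 0, 75], 1], [[-0.475, -0.513, -0.02], [0, 0, 75], 1], [[-0.475, -0.513, -0.02], [0, 0, 75], 1], [[-0.475, -0.513, -0.02], [0, 0, 75], 1], [[-0.475, -0.513, -0.02], [0, 0, 75], 1], [[-0.475, -0.513, -0.02], [0, 0, 75], 1], [[-0.475, -0.513, -0.02], [0, 0, 75], 1]]}}

```text
t: 2.6
eef_pos: [0.4834, -0.0229, 0.2526]
tool_rot: [0.0, 0.694, 0.72, -0.0]
ft_force: [-0.1, 0.5, -0.4]
opening: 0.999
gripper_force: 0.0
```

```bash
cat >> h.py <<'E'
def yawmask(c,name,z):
    # world-plane min-area rect of the mask: centre, long-axis angle (deg)
    for d in arm.silhouettes(c,name)[:1]:
        cs=max(cv2.findContours(d["mask"].astype(np.uint8),0,1)[0],key=cv2.contourArea)[:,0]
        w=np.array([world(c,q,z)[:2] for q in cs],np.float32)*1000
        (cx,cy),(a,b),an=cv2.minAreaRect(w)
        if a<b: a,b,an=b,a,an+90
        print(name,round(d["p"],2),"rect centre",round(cx,1),round(cy,1),"size",round(a,1),round(b,1),"long-axis yaw vs world y",round((an-90+90)%180-90,2))
E
python3 - <<'E'
from h import *
p,R,s=pose(); print(p,R.round(3),s["t"],s["q"])
c=shot("wrist"); save(c,"w1")
pts(c,["keeper","hood","hood_grip","stone_a_mid"],[0,.006,.05,.017]); yawmask(c,"keeper",0.006)
c=shot("top")
yawmask(c,"keeper",.006);yawmask(c,"case",.014);yawmask(c,"cover",.033)
E
```

```text
[ 0.48344405 -0.02287672  0.25255655] [[-0.036  0.999 -0.   ]
 [ 0.999  0.036 -0.001]
 [-0.001 -0.    -1.   ]] 2.6 [-1.52807545e-01 -1.95862171e-01  1.77123035e+00 -6.14704697e-04
  1.56619219e+00 -1.88571525e-01]
keeper 0.32 [338. 430.] [ 0.5126 -0.2831  0.    ]
hood 0.88 [318. 207.] [ 0.4797 -0.0171  0.006 ]
keeper 0.6 rect centre 480.2 -18.2 size 150.7 77.9 long-axis yaw vs world y 3.74
keeper 0.32 rect centre 506.1 -250.2 size 149.0 91.5 long-axis yaw vs world y -7.99
case 0.74 rect centre 510.8 250.1 size 142.4 88.7 long-axis yaw vs world y 8.83
cover 0.78 rect centre 504.8 -244.1 size 143.3 88.5 long-axis yaw vs world y -7.33
```

View pics/w1.png

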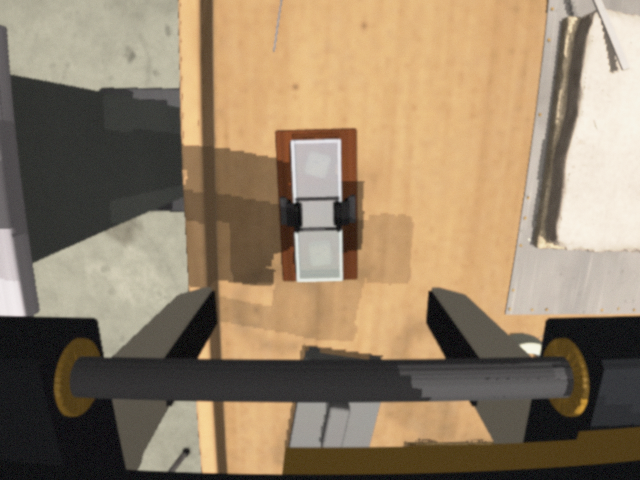

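>>> {"api": "drive_tool", "payload": {"deltas": [[[0.0048, -0.0027, 0.05], [0, 0, -1.7], 1], [[0.0048, -0.0027, 0.1], [0, 0, -1.7], 1], [[0.0048, -0.0027, 0.1], [0, 0, -1.7], 1], [[0.0048, -0.0027, 0.1], [0, 0, -1.7], 1]]}}

```text
t: 3.6
eef_pos: [0.4804, -0.0148, 0.1546]
tool_rot: [0.001, 0.682, 0.731, 0.001]
ft_force: [-0.1, 0.1, 0.2]
opening: 0.999
gripper_force: 0.0
```

Run:
```python
from h import *
p,R,s=pose(); print(p,R.round(3),s["t"])
c=shot("wrist"); save(c,"w2")
pts(c,["keeper","hood","hood_grip","stone_a_mid"],[0,.006,.05,.017]); yawmask(c,"keeper",0.006); yawmask(c,"hood",.036)
print(proj(c,[.4805,-.0182,.061]))
```

```text
[ 0.48043907 -0.01482177  0.1546099 ] [[-0.07   0.998  0.002]
 [ 0.998  0.07  -0.   ]
 [-0.     0.002 -1.   ]] 3.6
hood 0.69 [324. 243.] [ 0.483  -0.0201  0.006 ]
hood_grip 0.85 [318. 253.] [ 0.479  -0.0163  0.05  ]
stone_a_mid 0.74 [306. 443.] [ 0.4806 -0.1958  0.017 ]
keeper 0.8 rect centre 479.9 -18.2 size 149.9 78.9 long-axis yaw vs world y 3.97
hood 0.84 rect centre 479.9 -17.3 size 131.4 57.0 long-axis yaw vs world y 3.97
[320.270471   261.12617062]
```

View pics/w2.png

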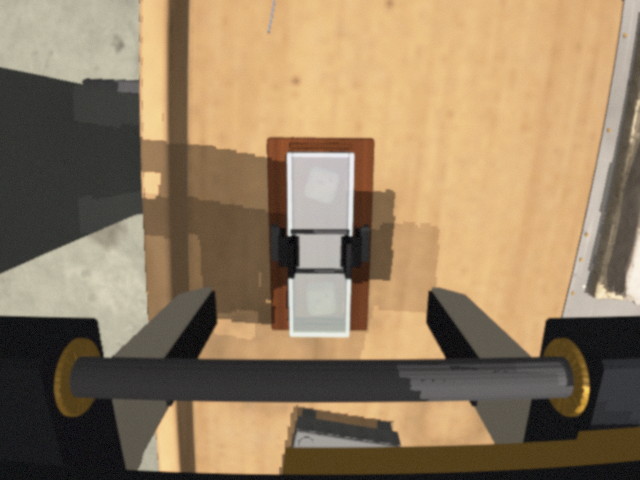

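>>> {"api": "drive_tool", "payload": {"deltas": [[[-0.003, 0, 0.05], [0, 0, 0], 1], [[-0.003, 0, 0.1], [0, 0, 0], 1], [[-0.003, 0, 0.1], [0, 0, 0], 1], [[-0.003, 0, 0.1], [0, 0, 0], -1], [[-0.003, 0, 0.1], [0, 0, 0], -1], [[-0.003, 0, 0.1], [0, 0, 0], -1], [[-0.003, 0, 0.1], [0, 0, 0], -1], [[-0.003, 0, 0.1], [0, 0, 0], -1], [[-0.003, 0, 0.1], [0, 0, 0], -1]], "force": 25}}

```text
t: 5.08
eef_pos: [0.4802, -0.018, 0.0533]
tool_rot: [0.0, 0.682, 0.731, 0.0]
ft_force: [-1.8, 0.3, 6.0]
opening: 0.408
gripper_force: 6.9
```

>>> {"api": "drive_tool", "payload": {"deltas": [[[0, 0, 0], [0, 0, 0], -1], [[0, 0, 0], [0, 0, 0], -1], [[0, 0, 0], [0, 0, 0], -1], [[0, 0, 0], [0, 0, 0], -1]]}}

```text
t: 5.58
eef_pos: [0.4801, -0.0181, 0.0536]
tool_rot: [0.0, 0.682, 0.731, 0.0]
ft_force: [-4.0, 0.9, 9.2]
opening: 0.315
gripper_force: 27.9
```

>>> {"api": "drive_tool", "payload": {"deltas": [[[0, 0, -0.01], [0, 0, 0], -1], [[0, 0, -0.02], [0, 0, 0], -1], [[0, 0, -0.03], [0, 0, 0], -1], [[0, 0, -0.045], [0, 0, 0], -1], [[0, 0, -0.065], [0, 0, 0], -1], [[0, 0, -0.065], [0, 0, 0], -1]]}}

```text
t: 6.32
eef_pos: [0.4814, -0.0181, 0.12]
tool_rot: [0.002, 0.682, 0.731, 0.001]
ft_force: [-0.2, -0.2, -0.7]
opening: 0.319
gripper_force: 26.3
```

Run:
```python
from h import *
c=shot("scene"); save(c,"s2"); i=c["img"][200:360,220:460]; cv2.imwrite("pics/s2c.png",cv2.resize(i[:,:,::-1],None,fx=3,fy=3))
```

```text
(no output)
```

View pics/s2c.png

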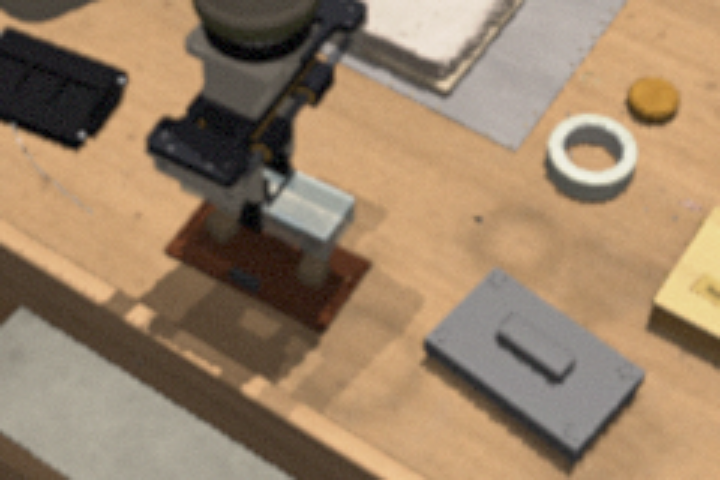

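>>> {"api": "drive_tool", "payload": {"deltas": [[[-0.008, 0.05, 0], [0, 0, 0], -1], [[-0.008, 0.1, 0], [0, 0, 0], -1], [[-0.008, 0.12, 0], [0, 0, 0], -1], [[-0.008, 0.12, 0.03], [0, 0, 0], -1], [[-0.008, 0.12, 0.06], [0, 0, 0], -1], [[-0.008, 0.12, 0.068], [0, 0, 0], -1], [[-0.008, 0.12, 0.073], [0, 0, 0], -1], [[-0.008, 0.12, 0.073], [0, 0, 0], -1], [[-0.008, 0.12, 0.073], [0, 0, 0], -1]]}}

```text
t: 7.5
eef_pos: [0.5994, -0.0174, 0.0475]
tool_rot: [-0.001, 0.682, 0.731, -0.001]
ft_force: [-15.2, 2.3, 21.7]
opening: 0.318
gripper_force: 39.0
```

>>> {"api": "drive_tool", "payload": {"deltas": [[[0, 0, -0.001], [0, 0, 0], 0.6], [[0, 0, -0.001], [0, 0, 0], 0.8], [[0, 0, -0.001], [0, 0, 0], 0.8], [[0, 0, -0.05], [0, 0, 0], 0.8], [[0, 0, -0.11], [0, 0, 0], 0.2], [[0.004, -0.06, -0.11], [0, 0, 0], 0.2], [[0.008, -0.12, -0.11], [0, 0, 0], 0.2], [[0.008, -0.12, -0.11], [0, 0, 0], 0.2], [[0.008, -0.12, -0.11], [0, 0, 0], 0.2]]}}

```text
t: 8.62
eef_pos: [0.4801, -0.018, 0.1552]
tool_rot: [0.001, 0.682, 0.731, 0.0]
ft_force: [-0.7, -0.2, 0.4]
opening: 0.601
gripper_force: 0.0
```

Run:
```python
from h import *
p,R,s=pose(); print(p,R.round(3),s["t"],s["opening"])
c=shot("wrist"); save(c,"w3")
pts(c,["keeper","hood","hood_grip","stone_a_mid","stone_b_mid"],[0,0,.044,.017,.017])
for d in arm.silhouettes(c,"stone_a_mid"): print(d["p"],d["centre"],world(c,d["centre"],.028).round(4))
yawmask(c,"stone_a_mid",.028)
yawmask(c,"hood",.033)
```

```text
[ 0.48012457 -0.018022    0.15519816] [[-0.069  0.998  0.002]
 [ 0.998  0.069 -0.   ]
 [-0.     0.002 -1.   ]] 8.625 0.6010486125422128
keeper 0.6 [318. 236.] [ 0.4779 -0.0205  0.    ]
hood 0.91 [475. 243.] [ 0.6013 -0.0168  0.    ]
hood_grip 0.56 [494. 261.] [ 0.599  -0.0185  0.044 ]
stone_a_mid 0.78 [320. 290.] [ 0.4821 -0.0581  0.017 ]
0.56 [321.5, 296.1] [ 0.4835 -0.0582  0.028 ]
stone_a_mid 0.56 rect centre 483.7 -57.0 size 25.4 20.9 long-axis yaw vs world y 10.17
hood 0.97 rect centre 593.7 -12.6 size 130.9 71.5 long-axis yaw vs world y 15.11
```

View pics/w3.png

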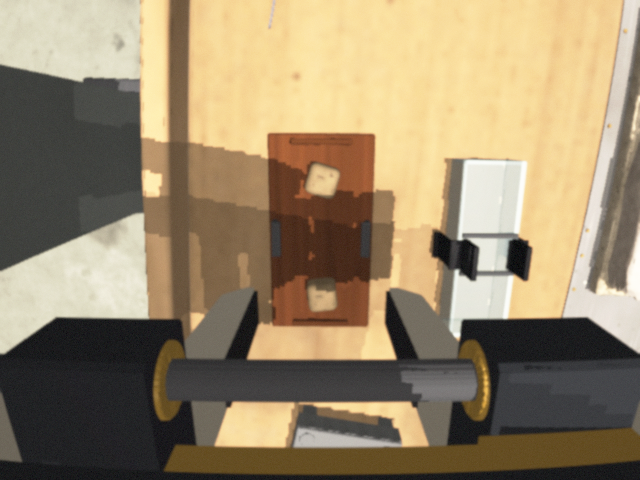

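```bash
cat >> h.py <<'E'
def stones(c,roi,z=.028):
    x0,y0,x1,y1=roi; g=cv2.cvtColor(c["img"],cv2.COLOR_RGB2HSV)[y0:y1,x0:x1]
    t,m=cv2.threshold(np.ascontiguousarray(g[:,:,2]),0,255,cv2.THRESH_OTSU)
    for k in cv2.findContours(m,0,1)[0]:
        if cv2.contourArea(k)<300: continue
        w=np.array([world(c,q+[x0,y0],z)[:2] for q in k[:,0]],np.float32)*1000
        r=cv2.minAreaRect(w); print("stone",np.round(r[0],1),np.round(r[1],1),"yaw mod90",round(r[2],1))
E
python3 - <<'E'
from h import *
c=shot("wrist")
stones(c,(285,150,362,215)); stones(c,(285,262,362,318))
c=shot("top"); pts(c,["stone_a_mid","cover","case"],[.017,0,0])
E
```

```text
stone [478.4  29.8] [51.3 32.1] yaw mod90 4.0
stone [484.4 -58.2] [56.2 32.1] yaw mod90 4.0
cover 0.56 [432. 270.] [ 0.5187 -0.2484  0.    ]
case 0.84 [216. 277.] [0.5117 0.2509 0.    ]
```

```bash
sed -i 's/np.ascontiguousarray(g\[:,:,2\]),0,255,cv2.THRESH_OTSU/255-np.ascontiguousarray(g[:,:,1]),0,255,cv2.THRESH_OTSU/' h.py
python3 - <<'E'
from h import *
c=shot("wrist")
stones(c,(285,150,362,215)); stones(c,(285,265,362,314))
E
```

```text
stone [478.1  25.4] [22.  21.5] yaw mod90 77.1
stone [483.5 -56.8] [21.3 26.4] yaw mod90 10.2
```

>>> {"api": "drive_tool", "payload": {"deltas": [[[0.0435, 0.001, 0], [0, 0, 10], 0.2], [[0.0435, 0.001, 0.05], [0, 0, 17], 0.2], [[0.0435, 0.001, 0.1], [0, 0, 17], 0.2], [[0.0435, 0.001, 0.126], [0, 0, 17], 0.2], [[0.0435, 0.001, 0.126], [0, 0, 17], 0.2], [[0.0435, 0.001, 0.126], [0, 0, 17], -1], [[0.0435, 0.001, 0.126], [0, 0, 17], -1], [[0.0435, 0.001, 0.126], [0, 0, 17], -1], [[0.0435, 0.001, 0.126], [0, 0, 17], -1], [[0.0435, 0.001, 0.126], [0, 0, 17], -1], [[0.0435, 0.001, 0.126], [0, 0, 17], -1], [[0.0435, 0.001, 0.126], [0, 0, 17], -1]], "force": 20}}

```text
t: 10.88
eef_pos: [0.4784, 0.0255, 0.0294]
tool_rot: [0.0, 0.783, 0.622, 0.0]
ft_force: [-0.9, -0.4, 6.3]
opening: 0.236
gripper_force: 20.0
```

>>> {"api": "drive_tool", "payload": {"deltas": [[[0, 0, -0.06], [0, 0, 0], -1], [[0, 0, -0.12], [0, 0, 0], -1], [[0.06, -0.005, -0.13], [0, 0, -7], -1], [[0.12, -0.01, -0.13], [0, 0, -14], -1], [[0.18, -0.015, -0.13], [0, 0, -21.9], -1], [[0.227, -0.019, -0.13], [0, 0, -21.9], -1], [[0.227, -0.019, -0.13], [0, 0, -21.9], -1], [[0.227, -0.019, -0.13], [0, 0, -21.9], -1]]}}

```text
t: 11.88
eef_pos: [0.5099, 0.2506, 0.1581]
tool_rot: [-0.0, 0.65, 0.76, -0.001]
ft_force: [-0.4, -0.1, 0.5]
opening: 0.234
gripper_force: 20.0
```

Run:
```python
from h import *
p,R,s=pose(); print(p,R.round(3),s["t"],s["opening"],s["gripper_force"])
c=shot("wrist"); save(c,"w4")
pts(c,["case"],[0]); yawmask(c,"case",.014)
a=np.deg2rad(8.8); yv=np.array([-np.sin(a),np.cos(a)])
im=np.ascontiguousarray(c["img"][:,:,::-1])
for k in(-35,0,35):
  X=np.array([.511,.251])+yv*k/1e3; u=proj(c,[*X,.014]); cv2.circle(im,tuple(int(v) for v in u),3,(0,0,255),-1)
cv2.imwrite("pics/w4.png",im)
```

```text
[0.50994712 0.25060141 0.15808149] [[-0.155  0.988 -0.001]
 [ 0.988  0.155 -0.001]
 [-0.001 -0.001 -1.   ]] 11.875 0.23369323706344158 19.999604523181915
case 0.61 [324. 236.] [0.5121 0.2486 0.    ]
case 0.66 rect centre 509.9 262.9 size 113.0 87.9 long-axis yaw vs world y 8.55
```

View pics/w4.png

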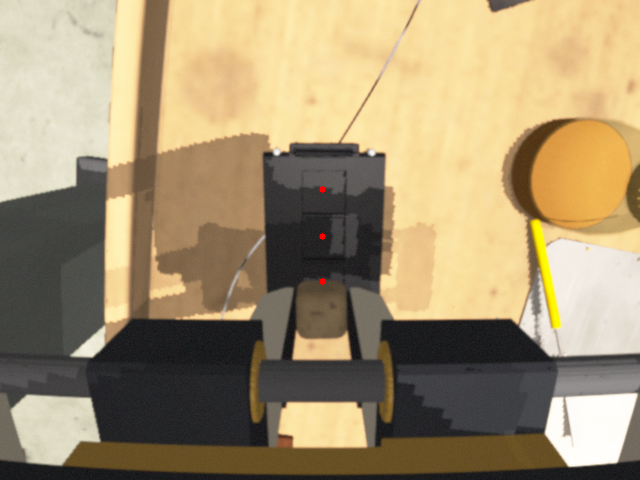

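>>> {"api": "drive_tool", "payload": {"deltas": [[[0.034, 0.002, 0.05], [0, 0, 0], -1], [[0.034, 0.002, 0.1], [0, 0, 0], -1], [[0.034, 0.002, 0.12], [0, 0, 0], -1], [[0.034, 0.002, 0.127], [0, 0, 0], -1], [[0.034, 0.002, 0.127], [0, 0, 0], -1], [[0.034, 0.002, 0.127], [0, 0, 0], -0.1], [[0.034, 0.002, 0.127], [0, 0, 0], -0.1], [[0.034, 0.002, 0.127], [0, 0, 0], -0.1], [[0.034, 0.002, 0.07], [0, 0, 0], 0], [[0, 0, 0.0], [0, 0, 0], 0.2], [[0, 0, 0], [0, 0, 0], 0.2]]}}

```text
t: 13.4
eef_pos: [0.5131, 0.251, 0.164]
tool_rot: [0.002, 0.65, 0.76, 0.003]
ft_force: [0.6, 0.7, 0.3]
opening: 0.594
gripper_force: 0.0
```

Run:
```python
from h import *
p,R,s=pose(); print(p,R.round(3),s["t"],s["opening"],s["gripper_force"])
c=shot("wrist"); save(c,"w5")
pts(c,["case","stone_c_mid"],[0,.018]); stones(c,(285,160,362,215),.029)
```

```text
[0.51307054 0.25100913 0.16399445] [[-0.154  0.988  0.008]
 [ 0.988  0.154  0.003]
 [ 0.001  0.008 -1.   ]] 13.4 0.5935916176508022 0.0
case 0.95 [318. 229.] [0.5121 0.2525 0.    ]
stone_c_mid 0.85 [318. 193.] [0.5069 0.2831 0.018 ]
stone [509.7 289. ] [54.  37.8] yaw mod90 8.8
```

View pics/w5.png

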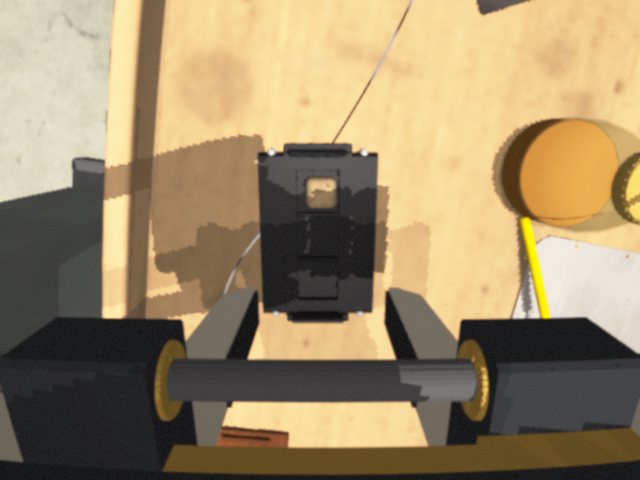

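>>> {"api": "drive_tool", "payload": {"deltas": [[[-0.06, -0.0148, 0], [0, 0, -1.3], 0.2], [[-0.12, -0.0296, 0], [0, 0, -1.3], 0.2], [[-0.18, -0.0444, 0], [0, 0, -1.3], 0.2], [[-0.24, -0.0592, 0], [0, 0, -1.3], 0.2], [[-0.301, -0.074, 0], [0, 0, -1.3], 0.2], [[-0.301, -0.074, 0], [0, 0, -1.3], 0.2], [[-0.301, -0.074, 0.06], [0, 0, -1.3], 0.2], [[-0.301, -0.074, 0.11], [0, 0, -1.3], 0.2], [[-0.301, -0.074, 0.129], [0, 0, -1.3], 0.2], [[-0.301, -0.074, 0.129], [0, 0, -1.3], 0.2], [[-0.301, -0.074, 0.129], [0, 0, -1.3], -1], [[-0.301, -0.074, 0.129], [0, 0, -1.3], -1]]}}

```text
t: 15.05
eef_pos: [0.4849, -0.0576, 0.0309]
tool_rot: [0.001, 0.641, 0.767, 0.001]
ft_force: [-0.3, 0.5, 0.2]
opening: 0.434
gripper_force: 0.0
```

>>> {"api": "drive_tool", "payload": {"deltas": [[[0, 0, 0], [0, 0, 0], -1], [[0, 0, 0], [0, 0, 0], -1], [[0, 0, 0], [0, 0, 0], -1], [[0, 0, 0], [0, 0, 0], -1], [[0, 0, 0], [0, 0, 0], -1], [[0, 0, 0], [0, 0, 0], -1]]}}

```text
t: 15.8
eef_pos: [0.4843, -0.058, 0.0303]
tool_rot: [0.0, 0.642, 0.767, 0.0]
ft_force: [-0.4, 0.5, 5.8]
opening: 0.229
gripper_force: 20.0
```

>>> {"api": "drive_tool", "payload": {"deltas": [[[0, 0, -0.05], [0, 0, 0], -1], [[0, 0, -0.09], [0, 0, 0], -1], [[0.06, 0.018, -0.1], [0, 0, 1.4], -1], [[0.12, 0.036, -0.1], [0, 0, 1.4], -1], [[0.18, 0.055, -0.1], [0, 0, 1.4], -1], [[0.24, 0.073, -0.1], [0, 0, 1.4], -1], [[0.265, 0.081, -0.1], [0, 0, 1.4], -1], [[0.265, 0.081, -0.1], [0, 0, 1.4], -1], [[0.265, 0.081, -0.05], [0, 0, 1.4], -1], [[0.265, 0.081, -0.01], [0, 0, 1.4], -1], [[0.265, 0.081, -0.002], [0, 0, 1.4], -1], [[0.265, 0.081, -0.002], [0, 0, 1.4], -1]]}}

```text
t: 17.3
eef_pos: [0.5161, 0.2159, 0.0316]
tool_rot: [-0.0, 0.651, 0.759, -0.001]
ft_force: [0.2, -0.5, -0.1]
opening: 0.235
gripper_force: 20.0
```

>>> {"api": "drive_tool", "payload": {"deltas": [[[0, 0, 0], [0, 0, 0], -0.1], [[0, 0, 0], [0, 0, 0], -0.1], [[0, 0, 0], [0, 0, 0], -0.1], [[0, 0, -0.06], [0, 0, 0], 0], [[0.034, 0, -0.13], [0, 0, 0], 0], [[0.034, 0, -0.13], [0, 0, 0], 0], [[0.034, 0, -0.13], [0, 0, 0], 0]]}}

```text
t: 18.18
eef_pos: [0.512, 0.2515, 0.1626]
tool_rot: [0.001, 0.65, 0.76, 0.001]
ft_force: [-0.1, 0.0, -1.4]
opening: 0.498
gripper_force: 0.0
```

Run:
```python
from h import *
p,R,s=pose(); print(p,R.round(3),s["t"],s["opening"],s["gripper_force"])
c=shot("wrist"); save(c,"w6")
pts(c,["case","stone_c_mid"],[0,.018]); yawmask(c,"case",.014)
# case deck outline by darkness
g=cv2.cvtColor(c["img"],cv2.COLOR_RGB2GRAY)
c=shot("top"); pts(c,["cover","cover_grip","hood","stone_b_mid"],[0,.041,0,.017]); yawmask(c,"cover",.033)
```

```text
[0.51195848 0.25154722 0.16263737] [[-0.154  0.988  0.002]
 [ 0.988  0.154  0.001]
 [ 0.     0.002 -1.   ]] 18.175 0.4975923862637024 0.0
case 0.94 [321. 234.] [0.5125 0.2493 0.    ]
stone_c_mid 0.68 [326. 195.] [0.5109 0.283  0.018 ]
stone_c_mid 0.64 [317. 284.] [0.515  0.2145 0.018 ]
case 0.6 rect centre 512.0 249.1 size 140.9 87.8 long-axis yaw vs world y 8.66
cover 0.68 [432. 274.] [ 0.5087 -0.2474  0.    ]
cover_grip 0.76 [438. 276.] [ 0.503  -0.2531  0.041 ]
hood 0.87 [330. 236.] [ 0.6032 -0.0136  0.    ]
stone_b_mid 0.69 [434. 272.] [ 0.5131 -0.2507  0.017 ]
cover 0.81 rect centre 504.8 -243.7 size 144.7 88.7 long-axis yaw vs world y -7.61
```

View pics/w6.png

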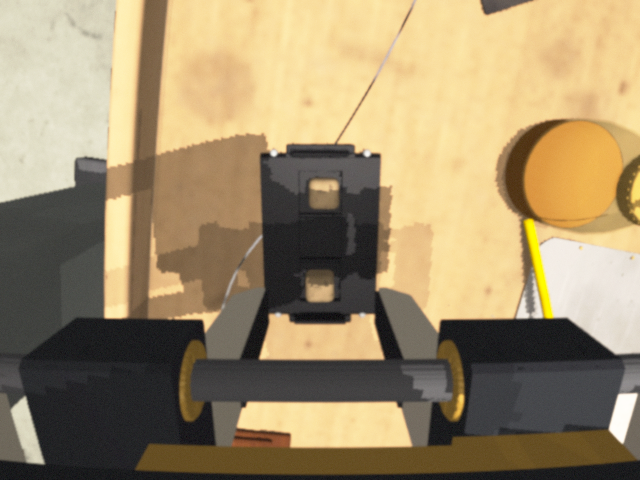

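>>> {"api": "drive_tool", "payload": {"deltas": [[[-0.06, -0.0102, 0], [0, 0, 4], 0], [[-0.12, -0.0204, 0], [0, 0, 8], 0], [[-0.18, -0.0307, 0], [0, 0, 12], 0], [[-0.24, -0.0409, 0], [0, 0, 16.3], 0], [[-0.3, -0.0511, 0], [0, 0, 16.3], 0], [[-0.36, -0.0613, 0], [0, 0, 16.3], 0], [[-0.42, -0.0715, 0], [0, 0, 16.3], 0], [[-0.48, -0.0818, 0], [0, 0, 16.3], 0], [[-0.488, -0.083, 0], [0, 0, 16.3], 0], [[-0.488, -0.083, 0], [0, 0, 16.3], 0], [[-0.488, -0.083, 0], [0, 0, 16.3], 0]]}}

```text
t: 20.05
eef_pos: [0.5041, -0.2426, 0.1615]
tool_rot: [-0.0, 0.751, 0.66, 0.0]
ft_force: [0.8, 0.5, -1.1]
opening: 0.502
gripper_force: 0.0
```

Run:
```python
from h import *
p,R,s=pose(); print(p,R.round(3),s["t"],s["opening"],s["gripper_force"])
c=shot("wrist"); save(c,"w7")
pts(c,["cover","cover_grip"],[0,.041]); 
for d in arm.pinpoint(c,"cover_corner1")[:5]: print(round(d["p"],2),np.round(d["centre"]),world(c,d["centre"],.033).round(4))
yawmask(c,"cover",.033)
```

```text
[ 0.50411985 -0.24258094  0.16148487] [[ 0.129  0.992 -0.   ]
 [ 0.992 -0.129  0.001]
 [ 0.001 -0.    -1.   ]] 20.05 0.5015645754477014 0.0
cover 0.58 [325. 240.] [ 0.5064 -0.2491  0.    ]
cover_grip 0.8 [323. 252.] [ 0.5051 -0.2478  0.041 ]
cover_grip 0.35 [372. 161.] [ 0.5447 -0.1906  0.041 ]
0.77 [277. 325.] [ 0.4635 -0.3018  0.033 ]
0.72 [273. 160.] [ 0.4797 -0.1817  0.033 ]
0.63 [368. 328.] [ 0.5309 -0.3132  0.033 ]
0.57 [374. 157.] [ 0.5469 -0.1887  0.033 ]
cover 0.75 rect centre 506.2 -246.6 size 141.8 88.1 long-axis yaw vs world y -7.43
```

View pics/w7.png

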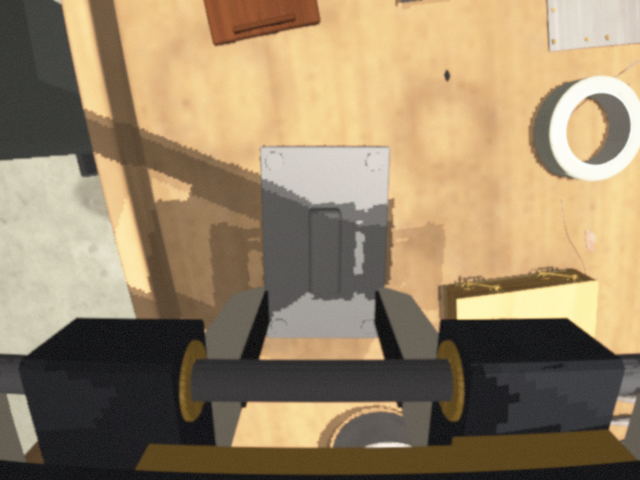

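>>> {"api": "drive_tool", "payload": {"deltas": [[[-0.004, 0.002, 0.05], [0, 0, 0], 0], [[-0.004, 0.002, 0.1], [0, 0, 0], 0], [[-0.004, 0.002, 0.112], [0, 0, 0], 0], [[-0.004, 0.002, 0.112], [0, 0, 0], 0], [[-0.004, 0.002, 0.112], [0, 0, 0], -1], [[-0.004, 0.002, 0.112], [0, 0, 0], -1], [[-0.004, 0.002, 0.112], [0, 0, 0], -1], [[-0.004, 0.002, 0.112], [0, 0, 0], -1], [[-0.004, 0.002, 0.112], [0, 0, 0], -1], [[-0.004, 0.002, 0.112], [0, 0, 0], -1]], "force": 35}}

```text
t: 21.55
eef_pos: [0.5059, -0.2485, 0.0503]
tool_rot: [0.0, 0.752, 0.659, 0.0]
ft_force: [0.1, 0.4, 5.6]
opening: 0.23
gripper_force: 35.0
```

>>> {"api": "drive_tool", "payload": {"deltas": [[[0, 0, -0.05], [0, 0, 0], -1], [[0, 0, -0.1], [0, 0, 0], -1], [[0.06, -0.0072, -0.1], [0, 0, -2], -1], [[0.12, -0.0143, -0.1], [0, 0, -4], -1], [[0.18, -0.0215, -0.1], [0, 0, -6], -1], [[0.24, -0.0287, -0.1], [0, 0, -8], -1], [[0.3, -0.0359, -0.1], [0, 0, -10], -1], [[0.36, -0.043, -0.1], [0, 0, -12], -1], [[0.42, -0.0502, -0.1], [0, 0, -14], -1], [[0.48, -0.0574, -0.1], [0, 0, -16.2], -1], [[0.4926, -0.0589, -0.1], [0, 0, -16.2], -1], [[0.4926, -0.0589, -0.07], [0, 0, -16.2], -1]]}}

```text
t: 23.05
eef_pos: [0.513, 0.2495, 0.1215]
tool_rot: [0.001, 0.651, 0.759, 0.002]
ft_force: [0.4, 0.0, -1.8]
opening: 0.232
gripper_force: 35.0
```

Run:
```python
from h import *
p,R,s=pose(); print(p,R.round(4),s["t"],s["opening"],s["gripper_force"])
c=shot("wrist"); save(c,"w8")
z=p[2]-.050+.033
for d in arm.pinpoint(c,"cover_corner1")[:5]: print(round(d["p"],2),np.round(d["centre"]),world(c,d["centre"],z).round(4))
pts(c,["cover_grip","case"],[z+.008,0]); yawmask(c,"cover",z); yawmask(c,"case",.014)
```

```text
[0.5129688  0.24947192 0.12148465] [[-1.530e-01  9.882e-01  4.400e-03]
 [ 9.882e-01  1.530e-01  1.400e-03]
 [ 7.000e-04  4.500e-03 -1.000e+00]] 23.05 0.23167720597920965 34.999669790267944
0.79 [239. 162.] [0.471  0.3057 0.1045]
0.65 [402. 160.] [0.5362 0.3167 0.1045]
cover_grip 0.88 [321. 309.] [0.513  0.2506 0.1125]
cover 0.63 rect centre 509.9 271.5 size 99.2 87.2 long-axis yaw vs world y 8.66
```

View pics/w8.png

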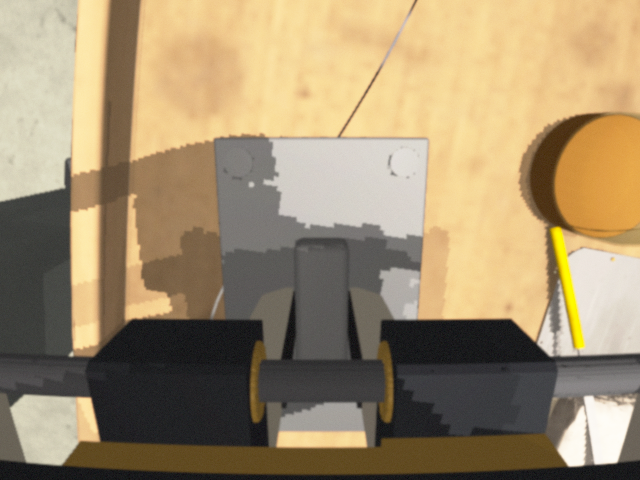

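>>> {"api": "drive_tool", "payload": {"deltas": [[[0, 0, 0.02], [0, 0, 0], -1], [[0, 0, 0.02], [0, 0, 0], -1], [[0, 0, 0.02], [0, 0, 0], -1], [[0, 0, 0.02], [0, 0, 0], -1]]}}

```text
t: 23.85
eef_pos: [0.5117, 0.2479, 0.1]
tool_rot: [0.0, 0.651, 0.759, 0.0]
ft_force: [0.2, 0.4, -0.7]
opening: 0.235
gripper_force: 35.0
```

Run:
```python
from h import *
p,R,s=pose(); print(p,R.round(4),s["t"],s["opening"])
c=shot("wrist"); z=p[2]-.050+.033
m=[]
for d in arm.pinpoint(c,"cover_corner1")[:3]: w=world(c,d["centre"],z);print(round(d["p"],2),np.round(d["centre"]),w.round(4)); m.append(w[:2])
print(np.mean(m[:2],0)-R[:2,0]*.061)
yawmask(c,"cover",z)
```

```text
[0.51165247 0.24792049 0.10001725] [[-1.511e-01  9.885e-01  5.000e-04]
 [ 9.885e-01  1.511e-01  2.000e-04]
 [ 1.000e-04  6.000e-04 -1.000e+00]] 23.85 0.2345639455820662
0.97 [406. 162.] [0.5365 0.3145 0.083 ]
0.62 [239. 160.] [0.4694 0.3051 0.083 ]
[0.51216072 0.24948077]
cover 0.81 rect centre 508.5 269.8 size 99.0 86.8 long-axis yaw vs world y 8.64
```

>>> {"api": "drive_tool", "payload": {"deltas": [[[0, 0, 0.015], [0, 0, 0], -1], [[0, 0, 0.025], [0, 0, 0], -1], [[0, 0, 0.032], [0, 0, 0], -1], [[0, 0, 0.037], [0, 0, 0], -1], [[0, 0, 0.04], [0, 0, 0], -1], [[0, 0, 0.041], [0, 0, 0], -1], [[0, 0, 0.041], [0, 0, 0], -1]]}}

```text
t: 24.88
eef_pos: [0.5115, 0.2479, 0.059]
tool_rot: [0.0, 0.651, 0.759, 0.0]
ft_force: [-2.4, -0.6, 1.9]
opening: 0.231
gripper_force: 35.0
```

>>> {"api": "drive_tool", "payload": {"deltas": [[[0, 0, 0], [0, 0, 0], -0.2], [[0, 0, 0], [0, 0, 0], -0.1], [[0, 0, 0], [0, 0, 0], -0.1], [[0, 0, -0.05], [0, 0, 0], -0.1], [[0, 0, -0.1], [0, 0, 0], -1], [[0, 0, -0.1], [0, 0, 0], -1], [[0, 0, -0.1], [0, 0, 0], -1], [[0, 0, -0.1], [0, 0, 0], -1]]}}

```text
t: 25.88
eef_pos: [0.5103, 0.2474, 0.1566]
tool_rot: [-0.001, 0.651, 0.759, -0.001]
ft_force: [-0.8, 0.1, 0.1]
opening: 0.066
gripper_force: 0.0
```

```bash
cat > cov.py <<'E'
from h import *
import sys
p,R,s=pose(); print(p.round(4),R.round(4),s["t"],s["opening"])
c=shot("wrist"); save(c,sys.argv[1])
for d in arm.pinpoint(c,"cover_corner1")[:6]: print(round(d["p"],2),np.round(d["centre"]),"@42",world(c,d["centre"],.042).round(4),"@34",world(c,d["centre"],.034).round(4))
yawmask(c,"cover",.042)
E
python3 cov.py w9
```

```text
[0.5103 0.2474 0.1566] [[-1.511e-01  9.885e-01 -3.000e-03]
 [ 9.885e-01  1.511e-01 -1.200e-03]
 [-7.000e-04 -3.100e-03 -1.000e+00]] 25.875 0.06595553699666067
0.92 [375. 326.] @42 [0.557  0.1958 0.042 ] @34 [0.5587 0.1921 0.034 ]
0.9 [373. 152.] @42 [0.5333 0.3143 0.042 ] @34 [0.5343 0.3142 0.034 ]
0.87 [271. 150.] @42 [0.469  0.3056 0.042 ] @34 [0.4681 0.3052 0.034 ]
0.73 [274. 329.] @42 [0.4858 0.1822 0.042 ] @34 [0.4854 0.1781 0.034 ]
cover 0.6 rect centre 511.5 249.5 size 140.7 88.4 long-axis yaw vs world y 8.95
```

View pics/w9.png

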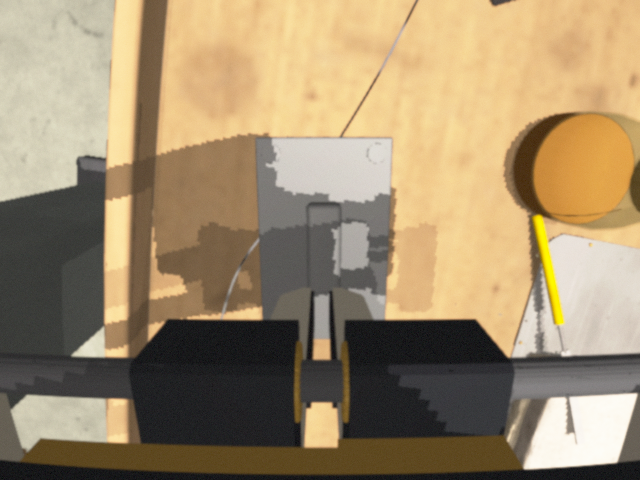

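>>> {"api": "drive_tool", "payload": {"deltas": [[[0.0626, 0.032, 0], [0, 0, 0], -1], [[0.0626, 0.032, 0.05], [0, 0, 0], -1], [[0.0626, 0.032, 0.095], [0, 0, 0], -1], [[0.0626, 0.032, 0.101], [0, 0, 0], -1], [[0.0626, 0.032, 0.104], [0, 0, 0], -1], [[0.0626, 0.032, 0.107], [0, 0, 0], -1], [[0.0626, 0.032, 0.109], [0, 0, 0], -1], [[0.0626, 0.032, 0.111], [0, 0, 0], -1], [[0.0626, 0.032, 0.112], [0, 0, 0], -1], [[0.0626, 0.032, 0.112], [0, 0, 0], -1]]}}

```text
t: 27.28
eef_pos: [0.5347, 0.315, 0.0488]
tool_rot: [0.001, 0.651, 0.759, 0.001]
ft_force: [-2.7, -1.3, 10.6]
opening: 0.005
gripper_force: 4.9
```

>>> {"api": "drive_tool", "payload": {"deltas": [[[0, 0, 0.001], [0, 0, 0], -1], [[0, 0, 0.002], [0, 0, 0], -1], [[0, 0, 0.002], [0, 0, 0], -1]]}}

```text
t: 27.65
eef_pos: [0.5348, 0.3151, 0.0484]
tool_rot: [0.001, 0.651, 0.759, 0.001]
ft_force: [-8.6, -4.2, 21.0]
opening: 0.007
gripper_force: 10.5
```

>>> {"api": "drive_tool", "payload": {"deltas": [[[0, 0, -0.025], [0, 0, 0], -1], [[0, -0.03, -0.035], [0, 0, 0], -1], [[0, -0.066, -0.035], [0, 0, 0], -1], [[0, -0.066, -0.02], [0, 0, 0], -1], [[0, -0.066, -0.012], [0, 0, 0], -1], [[0, -0.066, -0.008], [0, 0, 0], -1], [[0, -0.066, -0.005], [0, 0, 0], -1], [[0, -0.066, -0.003], [0, 0, 0], -1], [[0, -0.066, -0.001], [0, 0, 0], -1], [[0, -0.066, 0], [0, 0, 0], -1], [[0, -0.066, 0], [0, 0, 0], -1]]}}

```text
t: 29.02
eef_pos: [0.4687, 0.3048, 0.0481]
tool_rot: [-0.0, 0.651, 0.759, -0.0]
ft_force: [-15.7, -6.7, 32.3]
opening: 0.004
gripper_force: 16.1
```

>>> {"api": "drive_tool", "payload": {"deltas": [[[0, 0, -0.025], [0, 0, 0], -1], [[-0.06, 0, -0.035], [0, 0, 0], -1], [[-0.122, 0, -0.035], [0, 0, 0], -1], [[-0.122, 0, -0.02], [0, 0, 0], -1], [[-0.122, 0, -0.012], [0, 0, 0], -1], [[-0.122, 0, -0.008], [0, 0, 0], -1], [[-0.122, 0, -0.005], [0, 0, 0], -1], [[-0.122, 0, -0.003], [0, 0, 0], -1], [[-0.122, 0, -0.001], [0, 0, 0], -1], [[-0.122, 0, 0], [0, 0, 0], -1], [[-0.122, 0, 0], [0, 0, 0], -1]]}}

```text
t: 30.4
eef_pos: [0.4873, 0.1851, 0.048]
tool_rot: [0.0, 0.651, 0.759, -0.0]
ft_force: [-15.7, -8.2, 37.9]
opening: 0.007
gripper_force: 18.6
```

>>> {"api": "drive_tool", "payload": {"deltas": [[[0, 0, -0.025], [0, 0, 0], -1], [[0, 0.03, -0.035], [0, 0, 0], -1], [[0, 0.067, -0.035], [0, 0, 0], -1], [[0, 0.067, -0.02], [0, 0, 0], -1], [[0, 0.067, -0.012], [0, 0, 0], -1], [[0, 0.067, -0.008], [0, 0, 0], -1], [[0, 0.067, -0.005], [0, 0, 0], -1], [[0, 0.067, -0.003], [0, 0, 0], -1], [[0, 0.067, -0.001], [0, 0, 0], -1], [[0, 0.067, 0], [0, 0, 0], -1], [[0, 0.067, 0], [0, 0, 0], -1]]}}

```text
t: 31.78
eef_pos: [0.5529, 0.1941, 0.048]
tool_rot: [-0.0, 0.651, 0.759, -0.0]
ft_force: [-15.7, -3.4, 26.4]
opening: 0.005
gripper_force: 13.4
```

>>> {"api": "drive_tool", "payload": {"deltas": [[[0, 0, -0.025], [0, 0, 0], -1], [[0.06, 0, -0.035], [0, 0, 0], -1], [[0.122, 0, -0.035], [0, 0, 0], -1], [[0.122, 0, -0.02], [0, 0, 0], -1], [[0.122, 0, -0.012], [0, 0, 0], -1], [[0.122, 0, -0.008], [0, 0, 0], -1], [[0.122, 0, -0.005], [0, 0, 0], -1], [[0.122, 0, -0.003], [0, 0, 0], -1], [[0.122, 0, -0.001], [0, 0, 0], -1], [[0.122, 0, 0], [0, 0, 0], -1], [[0.122, 0, 0], [0, 0, 0], -1]]}}

```text
t: 33.15
eef_pos: [0.5351, 0.3139, 0.0481]
tool_rot: [0.0, 0.652, 0.758, -0.0]
ft_force: [-13.7, -9.2, 25.1]
opening: 0.008
gripper_force: 12.5
```

>>> {"api": "drive_tool", "payload": {"deltas": [[[0, 0, -0.025], [0, 0, 0], -1], [[0, -0.03, -0.035], [0, 0, 0], -1], [[0, -0.067, -0.035], [0, 0, 0], -1], [[0, -0.067, -0.02], [0, 0, 0], -1], [[0, -0.067, -0.012], [0, 0, 0], -1], [[0, -0.067, -0.008], [0, 0, 0], -1], [[0, -0.067, -0.005], [0, 0, 0], -1], [[0, -0.067, -0.003], [0, 0, 0], -1], [[0, -0.067, -0.001], [0, 0, 0], -1], [[0, -0.067, 0], [0, 0, 0], -1], [[0, -0.067, -0.05], [0, 0, 0], -1], [[0, -0.067, -0.1], [0, 0, 0], -1]]}}

```text
t: 34.65
eef_pos: [0.4681, 0.3043, 0.1455]
tool_rot: [-0.0, 0.652, 0.759, -0.001]
ft_force: [0.5, 0.3, 0.7]
opening: 0.006
gripper_force: 0.0
```

>>> {"api": "drive_tool", "payload": {"deltas": [[[-0.06, 0.0143, -0.02], [0, 0, 1], 0.6], [[-0.12, 0.0287, -0.02], [0, 0, 2], 0.6], [[-0.18, 0.043, -0.02], [0, 0, 3], 0.6], [[-0.24, 0.0573, -0.02], [0, 0, 4], 0.6], [[-0.3, 0.0717, -0.02], [0, 0, 4.7], 0.6], [[-0.339, 0.081, -0.02], [0, 0, 4.7], 0.6], [[-0.339, 0.081, -0.02], [0, 0, 4.7], 0.6], [[-0.339, 0.081, -0.02], [0, 0, 4.7], 0.6], [[-0.339, 0.081, -0.02], [0, 0, 4.7], 0.6]]}}

```text
t: 35.78
eef_pos: [0.5994, -0.0171, 0.1646]
tool_rot: [-0.0, 0.682, 0.732, 0.0]
ft_force: [0.2, -0.0, -0.1]
opening: 0.8
gripper_force: 0.0
```

Run:
```python
from h import *
p,R,s=pose(); print(p,R.round(4),s["t"],s["opening"])
c=shot("wrist"); save(c,"w10")
pts(c,["hood","hood_grip"],[0,.044]); yawmask(c,"hood",.030)
c=shot("top"); yawmask(c,"cover",.034); pts(c,["cover_grip","oil_bottle","tape_roll"],[.042,0,0])
```

```text
[ 0.5993577  -0.01706762  0.16461671] [[-7.100e-02  9.975e-01 -2.000e-04]
 [ 9.975e-01  7.100e-02  3.000e-04]
 [ 3.000e-04 -2.000e-04 -1.000e+00]] 35.775 0.8003836471284718
hood 0.85 [323. 232.] [ 0.6007 -0.0174  0.    ]
hood 0.68 [322. 245.] [ 0.6006 -0.0284  0.    ]
hood_grip 0.72 [321. 247.] [ 0.5997 -0.0186  0.044 ]
hood_grip 0.56 [173. 225.] [ 0.4968 -0.0099  0.044 ]
hood 0.9 rect centre 600.1 -17.6 size 133.5 59.2 long-axis yaw vs world y 5.55
cover_grip 0.57 [211. 275.] [0.5158 0.2556 0.042 ]
oil_bottle 0.88 [181. 202.] [0.6896 0.3337 0.    ]
oil_bottle 0.4 [215. 278.] [0.5116 0.2537 0.    ]
tape_roll 0.74 [400. 188.] [ 0.7125 -0.1806  0.    ]
```

View pics/w10.png

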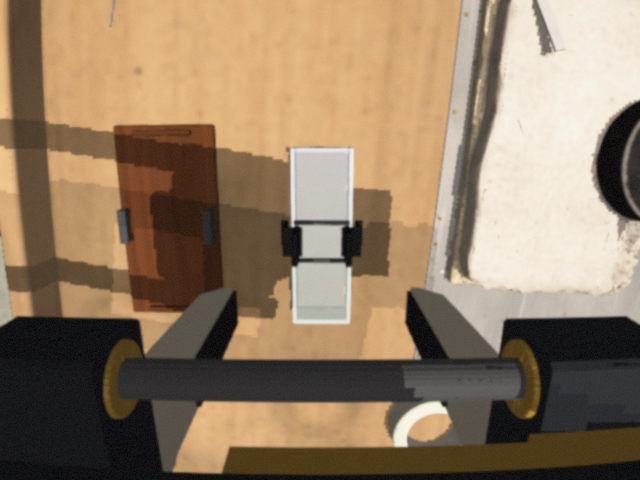

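>>> {"api": "drive_tool", "payload": {"deltas": [[[0, 0, 0.05], [0, 0, 0], 0.6], [[0, 0, 0.1], [0, 0, 0], 0.6], [[0, 0, 0.116], [0, 0, 0], 0.6], [[0, 0, 0.116], [0, 0, 0], 0.6], [[0, 0, 0.116], [0, 0, 0], -1], [[0, 0, 0.116], [0, 0, 0], -1], [[0, 0, 0.116], [0, 0, 0], -1], [[0, 0, 0.116], [0, 0, 0], -1], [[0, 0, 0.116], [0, 0, 0], -1], [[0, 0, 0.116], [0, 0, 0], -1], [[0, 0, 0.116], [0, 0, 0], -1], [[0, 0, 0.116], [0, 0, 0], -1]], "force": 25}}

```text
t: 37.72
eef_pos: [0.6, -0.0184, 0.0496]
tool_rot: [0.0, 0.682, 0.731, 0.0]
ft_force: [-2.8, -0.1, 7.0]
opening: 0.312
gripper_force: 25.1
```

>>> {"api": "drive_tool", "payload": {"deltas": [[[0, 0, 0], [0, 0, 0], -1], [[0, 0, 0], [0, 0, 0], -1], [[0, 0, 0], [0, 0, 0], -1]]}}

```text
t: 38.1
eef_pos: [0.6, -0.0184, 0.0496]
tool_rot: [0.0, 0.682, 0.731, 0.0]
ft_force: [-3.5, 0.1, 6.2]
opening: 0.303
gripper_force: 25.1
```

>>> {"api": "drive_tool", "payload": {"deltas": [[[0, 0, -0.04], [0, 0, 0], -1], [[0, 0, -0.08], [0, 0, 0], -1], [[0.004, -0.06, -0.08], [0, 0, 0], -1], [[0.008, -0.1196, -0.08], [0, 0, 0], -1], [[0.008, -0.1196, -0.06], [0, 0, 0], -1], [[0.008, -0.1196, -0.05], [0, 0, 0], -1], [[0.008, -0.1196, -0.05], [0, 0, 0], -1]]}}

```text
t: 38.98
eef_pos: [0.4795, -0.0186, 0.0978]
tool_rot: [-0.001, 0.682, 0.731, -0.001]
ft_force: [0.8, 0.4, -0.1]
opening: 0.31
gripper_force: 25.0
```

Run:
```python
from h import *
p,R,s=pose(); print(p,R.round(4),s["t"],s["opening"],s["gripper_force"])
c=shot("wrist"); save(c,"w11")
pts(c,["hood","hood_grip","keeper"],[.05,.094,0]); yawmask(c,"hood",.080); yawmask(c,"keeper",.006)
```

```text
[ 0.47953656 -0.01858756  0.09782402] [[-6.960e-02  9.976e-01 -1.800e-03]
 [ 9.976e-01  6.960e-02  3.000e-04]
 [ 4.000e-04 -1.800e-03 -1.000e+00]] 38.975 0.3100793448232242 24.98432993888855
hood 0.64 [322. 277.] [ 0.4797 -0.0163  0.05  ]
hood_grip 0.76 [324. 313.] [ 0.4808 -0.0169  0.094 ]
hood 0.67 rect centre 478.5 1.4 size 95.7 47.2 long-axis yaw vs world y 4.07
keeper 0.66 rect centre 478.2 7.8 size 98.8 77.7 long-axis yaw vs world y 3.54
```

View pics/w11.png

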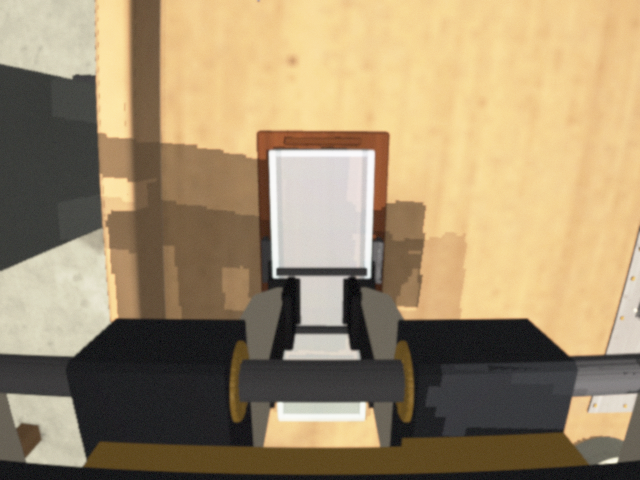

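>>> {"api": "drive_tool", "payload": {"deltas": [[[-0.001, 0, 0.01], [0, 0, 0], -1], [[-0.001, 0, 0.02], [0, 0, 0], -1], [[-0.001, 0, 0.027], [0, 0, 0], -1], [[-0.001, 0, 0.032], [0, 0, 0], -1], [[-0.001, 0, 0.036], [0, 0, 0], -1], [[-0.001, 0, 0.039], [0, 0, 0], -1], [[-0.001, 0, 0.041], [0, 0, 0], -1], [[-0.001, 0, 0.042], [0, 0, 0], -1], [[-0.001, 0, 0.042], [0, 0, 0], -1]]}}

```text
t: 40.4
eef_pos: [0.4799, -0.0196, 0.0567]
tool_rot: [0.0, 0.682, 0.731, 0.0]
ft_force: [0.2, 1.1, -0.8]
opening: 0.306
gripper_force: 25.0
```

Free all the way, about 1 mm to go; push gently to the seat.

>>> {"api": "drive_tool", "payload": {"deltas": [[[0, 0, 0.001], [0, 0, 0], -1], [[0, 0, 0.002], [0, 0, 0], -1], [[0, 0, 0.0025], [0, 0, 0], -1], [[0, 0, 0.0025], [0, 0, 0], -1]]}}

```text
t: 40.9
eef_pos: [0.4801, -0.0197, 0.0555]
tool_rot: [0.0, 0.682, 0.731, 0.0]
ft_force: [-6.1, 1.2, 13.1]
opening: 0.312
gripper_force: 25.1
```

>>> {"api": "drive_tool", "payload": {"deltas": [[[0, 0, 0], [0, 0, 0], 0.2], [[0, 0, 0], [0, 0, 0], 0.6], [[0, 0, 0], [0, 0, 0], 0.6], [[0, 0, -0.05], [0, 0, 0], 0.6], [[0, 0, -0.1], [0, 0, 0], 0.6], [[0, 0, -0.1], [0, 0, 0], 0.6], [[0, 0, -0.1], [0, 0, 0], 0.6]]}}

```text
t: 41.78
eef_pos: [0.4797, -0.0196, 0.1537]
tool_rot: [-0.0, 0.682, 0.731, -0.0]
ft_force: [-0.7, -0.0, -0.8]
opening: 0.799
gripper_force: 0.0
```

Run:
```python
from h import *
p,R,s=pose(); print(p,s["t"])
c=shot("wrist")
pts(c,["hood","hood_grip"],[.006,.05]); yawmask(c,"hood",.036); yawmask(c,"keeper",.006)
a=cv2.resize(c["img"][110:345,240:410],(400,553))
c=shot("scene"); b=cv2.resize(c["img"][195:330,190:390],(400,270))
for n,z in(("cover",.001),("cover_grip",.042),("oil_bottle",0),("tape_roll",0)): pts(c,[n],[z])
b=np.vstack([b,cv2.resize(c["img"][195:265,190:280],(400,283))])
cv2.imwrite("pics/fin.png",np.hstack([a,b])[:,:,::-1])
```

```text
[ 0.47966746 -0.01963035  0.15365822] 41.775
hood 0.9 [325. 236.] [ 0.4829 -0.0196  0.006 ]
hood_grip 0.78 [321. 248.] [ 0.4798 -0.0172  0.05  ]
hood 0.78 rect centre 481.0 -18.5 size 132.3 57.6 long-axis yaw vs world y 3.99
cover 0.74 [231. 230.] [0.5098 0.2556 0.001 ]
cover_grip 0.91 [231. 224.] [0.4998 0.2395 0.042 ]
tape_roll 0.56 [417. 253.] [ 0.7178 -0.186   0.    ]
```

View pics/fin.png

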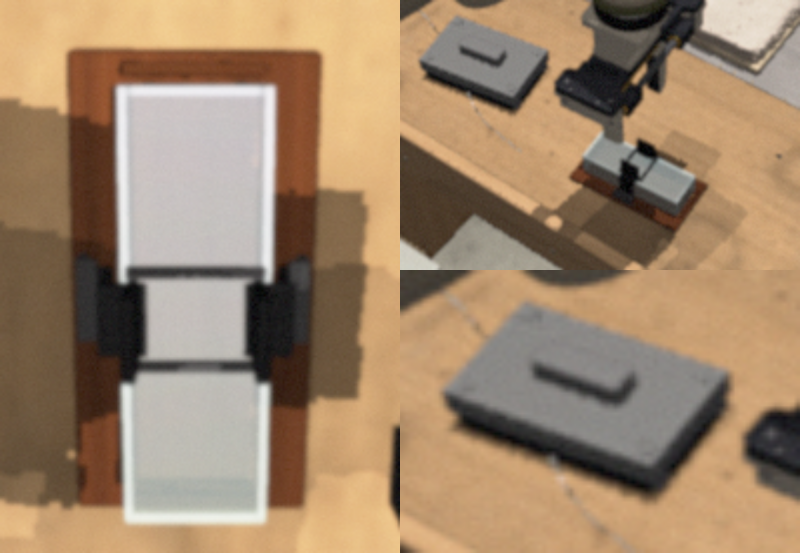

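```bash
python3 -c "
from rig import arm
print(arm.job_done())"
```

```text
the job is handed in; nothing more can be done
None
```

The job is handed in: both stones that were there sit in their own pockets in the case. All four corners of the cover pressed down to a hard stop, and it looks flush. The hood went back on the empty keeper fully down, though I didn't tug it to test the latch. The oil bottle and tape roll stayed in place, and I viewed 15 pictures, one over the limit of 14.

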